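# Set the dust cell in the light meter of the extraction system

### The job

Take the windowed dust cell off the wooden stand by its flat grip tab and set it fully home in the sliding nest of the light meter, with its clear panes facing the lamp and the receiver; the nest has been left at an unknown place near the loading end of its slide, so find the pocket gently by feel with the cell's foot. Then push the seated cell, nest and all, gently along the slide right up to the end stop, so that its panes stand in the light path, and let go. Touch the meter only with the cell, never with the gripper, force nothing, and leave the solid blank with the round knob standing where it is.

Things in the scene. Friction and masses are not known exactly. Their poses are not given: they have to be found in the camera images.
- cell_window (a point): Middle of the window of the loose dust cell, an upright aluminium block 34 x 34 mm, 108 mm tall, 130 to 250 g. This point is on its axis, 44 mm above the underside; z up. Clear glass panes on its +y and -y faces (26 to 62 mm up), metal on +x and -x. A half turn changes nothing; a quarter turn also enters the pocket but blocks the light. It stands on the stand.
- cell_tab (a point): Middle of the dust cell's grip tab, 92 mm above the cell's underside; same axes as the cell. The tab is 16 mm thick along x, 30 mm wide along y, 36 mm tall, on top of the cell's 34 mm square cap, whose top is 20 mm below this point. Close the fingers along x on the 16 mm, their tips above the cap.
- stand: Fixed wooden stand, 80 mm along x, 200 mm along y, 12 mm high, origin at the centre of its underside. Dust cell and blank stand on it, 110 mm apart along y, either way round.
- blank: The solid blank: an aluminium block 34 x 34 mm like the cell but without a window, metal all round, with a round knob (26 mm diameter) on top in place of the flat tab, 98 mm tall in all. To be left standing. Origin at the centre of its underside.
- meter: Fixed light meter, origin at the centre of the underside of its green base, 220 mm along x, 180 mm along y. Its nest slides along x; +x is towards the end stop, y is along the light path. Lamp and receiver barrels, 28 mm thick, lie along y, ends 30 mm from the light path's middle, tops 88 mm above the table. The cell bears at most 50 N against meter or nest, knocks included: meet it slower than 20 mm/s.
- beam (a point): Middle of the light path, fixed on the meter, 35 mm along +x from the meter's origin, 74 mm above the table; axes as the meter's. With the cell fully home and the nest against the hard end stop, the middle of the cell's window is here. Stop pushing when the force rises well above the slide's friction, at about 12 N.
- load_end (a point): Fixed point on the meter, 85 mm from the light path on its -x side, 52 mm above the table (height of the nest's top); axes as the meter's. The nest is an aluminium block, 80 mm along x, 64 mm along y. Its place is not given: its pocket's centre was left somewhere from this point to 36 mm along +x of it. It slides against about 6 N of friction and stays where left.
- load_floor (a point): Fixed point on the meter under load_end, 30 mm above the table: the height of the floor of the nest's pocket. The pocket is in the middle of the nest, 36.5 mm square (the cell plus 2.5 mm), 22 mm deep, its rim sloping in over the top 6 mm: 2 mm wider at each x side, 4 mm at each y side. A cell that misses it rests on the nest's top; feel for it with about 5 N.

How it is judged (in metres and radians):
On the way:
1. the cell sits fully home in the nest's pocket, panes facing along the light path, while the nest is still near the loading end (window 40 to 90 mm short of the light path) (x of cell_window in the frame of beam between -0.09 and -0.04 m and y of cell_window in the frame of beam between -0.003 and 0.003 m and z of cell_window in the frame of beam between -0.003 and 0.003 m and angle between the y axis of cell_window and the y axis of beam, either way round below 0.12 rad), for 0.2 s.
At the end, for the whole second after the job is handed in: The cell is released and at rest, fully home in the nest, and the nest is against the end stop: the window's middle is within 3 mm of the light path's point along each of its axes and the panes face along the light path within 0.12 rad. The blank still stands upright within 20 mm of where it was (x of cell_window in the frame of beam between -0.003 and 0.003 m and y of cell_window in the frame of beam between -0.003 and 0.003 m and z of cell_window in the frame of beam between -0.003 and 0.003 m and angle between the y axis of cell_window and the y axis of beam, either way round below 0.12 rad and linear speed of cell below 0.01 m/s and contact force between the fingers and cell below 0.1 N and distance of blank from where it was at the start of the episode below 0.02 m and angle between blank's own z axis and vertical below 0.1 rad); the robot touches nothing.
It fails at once if the cell is forced against the meter or its nest with more than 50 N (contact force between cell and meter above 50 N).
It fails at once if the gripper or arm touches the meter or its nest (more than 2 N) (contact force between any of the fingers, the arm and meter above 2 N).
It fails at once if the blank is moved more than 20 mm (distance of blank from where it was at the start of the episode above 0.02 m).
It also fails if it takes over 61 s, if anything falls off the work surface, if the arm or the gripper's body presses on something with over 40 N, if the wrist force passes 120 N, or if a joint passes its speed limit or range.

### The arm

A 6-joint arm with a two-finger parallel gripper is mounted at the origin on the work surface. World frame = base frame: x ahead of the robot, y to its left, z up, the work surface at z = 0. Lengths are in m, angles in degrees, forces in N, time in s.
With the tool pointing down it reaches from about 0.3 to 0.75 m from the base axis. Payload 8.5 kg.
Tool frame: the origin (TCP) lies between the finger pads; the fingertips stand 17 mm ahead of it and the grasp point (between the pads) lies 2 mm behind it; z points along the fingers, y is the direction in which the jaws open and shut (so a half turn about z gives the same grasp; the last joint's range is limited). The gripper opens to 85 mm and grips with 20 to 120 N. Pads are 22 mm wide; open, the fingers measure 114 mm over their backs; the gripper's body (76 mm by 85 mm) begins 54 mm behind the grasp point. The pads swing forward as they close: fully open they stand 13 mm farther back than shut.
Start: joints at [58.826, 21.807, 74.336, -0, 83.858, -12.336], TCP at [0.178, 0.521, 0.248] pointing down, gripper open.
Joint ranges: [-178.18, 178.18], [-50.72, 133.34], [12.68, 142.11], [-81.47, 261.47], [9.98, 163.14], [-165.26, 165.26]. Speed limits (degrees/s): [136.94, 136.94, 180, 180, 180, 180].

### API

Orientations are given as a 3x3 rotation matrix whose columns are the frame's x, y, z axes.
In Python, from rig import readout, eyes, env gives the robot as it stands.
- The arm moves only by the tool arm_command, never from a script. Its argument "rows" is text: rows parted by semicolons, each of 7 numbers parted by spaces: the closure, from 0 (fully open) to 1 (shut), then the shift along the tool's x, y, z in mm, then the turn, a rotation vector about the tool's x, y, z in degrees. In form: grip dx dy dz rx ry rz; .... A call has 1 to 5 rows; each row shifts and turns the commanded pose from where the row before left it, along the tool's axes as they then stand; what a row does not reach is not made up. A row lasts 1/12 s, in which the tool goes at most 41.7 mm and 7.16 degrees, less where a joint would pass 70% of its speed; a pose out of reach is approached as far as the arm can. A call with a gripper value outside its range is refused whole. The fingers move at their own pace and stop on an object; "squeeze" is the grip in N (left out, the last holds). Time passes only in rows, so rows that do not move let the fingers close. It gives the time, the measured TCP pose, the force and the opening at its end, in the units of the state.
- readout.observe(): the state, without advancing time (a new reading comes with each control period).
- eyes.get_image(name): name is "scene" or "top" or "wrist"; returns the picture (420x560x3 uint8, red, green, blue); there is no depth.
- eyes.camera_model(name): a dict with "mtx" (3x3 intrinsics, pixels), "view" (4x4, takes a point from world to camera coordinates). Camera axes: x right, y up, looking along -z (the intrinsics and any distortion apply to the point x, -y, -z); pixel columns grow to the right and rows downward; lengths in m; the calibration is good to about 2 mm. A picture is of the moment at which its call begins: read the wrist's pose just before it. camera_model takes no time and is no camera call; for the wrist camera it gives the pose at the moment of the call.
- env.close_job(): hands the job in, once; it reports no verdict.
The state is a dict: "time_s": time; "q": joint angles; "qvel": joint speeds; "joint_efforts": joint torques, N m; "position": TCP position; "tool_rot": TCP orientation; "ft_force": force on the tool from outside, world axes, zero at the start; "wrist_torque": the same for the moment, N m; "grip_width": finger opening in m.
Only numpy, scipy, OpenCV 4.12 (cv2) and the standard library are available. Lean on these libraries where they do the work, as an engineer would, in place of code of your own. Each camera call takes 0.05 s, during which the arm holds its last target. There are 200 camera calls.

## Working session

There is one attempt and no reset: what is moved stays moved. The work goes in short steps, Python scripts to look and compute and a tool call to move; the robot and the scene stay as the last step left them, time stands still between calls to the robot, and variables do not carry over. Pictures are saved under pics/ and viewed, about 8 in all and at most 12, crops included, and the job is handed in when it is done.

Besides the shell and the picture viewer there is one more tool, called after "Request:" as a command line: name --argument value ..., lists and objects as JSON in quotes. arm_command: Moves the arm, as the interface text tells. Its arguments: {"type":"object","properties":{"rows":{"type":"string"},"squeeze":{"type":"number"}},"required":["rows"]}

```bash
mkdir -p pics; ls; cat > h.py <<'E'
import numpy as np, cv2
from rig import readout, eyes, env
def snap(n,f):
    m=eyes.camera_model(n); im=eyes.get_image(n); cv2.imwrite(f'pics/{f}.png',im[:,:,::-1]); np.savez(f'pics/{f}.npz',mtx=m['mtx'],view=m['view']); return im,m
def ray(m,u,v):
    K=np.array(m['mtx']);V=np.array(m['view']);d=np.linalg.inv(K)@[u,v,1];d=np.array([d[0],-d[1],-d[2]])
    R=V[:3,:3];return -R.T@V[:3,3],R.T@d
def onz(m,u,v,z):
    o,d=ray(m,u,v);return o+d*(z-o[2])/d[2]
def proj(m,p):
    c=np.array(m['view'])@[*p,1];q=np.array(m['mtx'])@[c[0],-c[1],-c[2]];return q[:2]/q[2]
E
python3 - <<'E'
from h import *
s=readout.observe();print(s['time_s'],s['position'],s['tool_rot'],s['ft_force'],s['grip_width'])
a,m=snap('top','top0');b,n=snap('scene','scene0')
print(m,n)
E
```

```text
pics
0.0 [0.17745386 0.52028247 0.24770264] [[-9.46427919e-01  3.22914172e-01 -7.94794962e-04]
 [ 3.22914975e-01  9.46427102e-01 -1.28822609e-03]
 [ 3.36229029e-04 -1.47586434e-03 -9.99998854e-01]] [ 0.05877517 -0.13282223  0.32741053] 0.08536399704439895
{'mtx': array([[432.45770724,   0.        , 273.94223123],
       [  0.        , 432.45770724, 215.71785419],
       [  0.        ,   0.        ,   1.        ]]), 'view': array([[-5.79318137e-04, -9.99993504e-01, -3.55759828e-03,
         6.88725861e-02],
       [ 9.95363293e-01, -9.18816615e-04,  9.61824834e-02,
        -5.28629167e-01],
       [-9.61851273e-02, -3.48538248e-03,  9.95357360e-01,
        -7.54462843e-01],
       [ 0.00000000e+00,  0.00000000e+00,  0.00000000e+00,
         1.00000000e+00]])} {'mtx': array([[430.94972567,   0.        , 275.6887961 ],
       [  0.        , 430.94972567, 206.60520804],
       [  0.        ,   0.        ,   1.        ]]), 'view': array([[ 0.83656024,  0.54764708,  0.01580008, -0.48646466],
       [-0.30728861,  0.4451337 ,  0.8410884 ,  0.03466557],
       [ 0.45358645, -0.7084763 ,  0.54066687, -1.03525262],
       [ 0.        ,  0.        ,  0.        ,  1.        ]])}
```

View pics/top0.png

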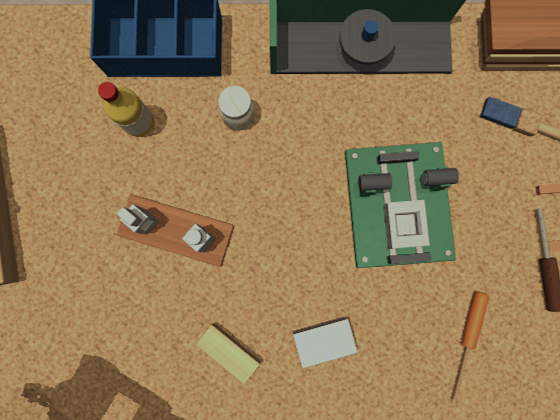

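View pics/scene0.png

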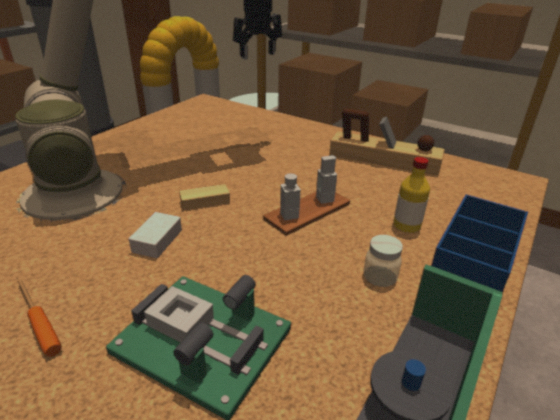

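```bash
python3 - <<'E'
from h import *
im=cv2.imread('pics/top0.png');m=np.load('pics/top0.npz')
hsv=cv2.cvtColor(im,cv2.COLOR_BGR2HSV)
g=cv2.inRange(hsv,(60,70,40),(90,255,255));g[:, :330]=0;g[:130]=0
def big(mask):
    c=max(cv2.findContours(mask,0,1)[0],key=cv2.contourArea);return cv2.minAreaRect(cv2.convexHull(c))
r=big(g);
for z in(.01,): 
    P=np.array([onz(m,*p,z) for p in cv2.boxPoints(r)]);print(P,P.mean(0),[np.linalg.norm(P[i]-P[i-1]) for i in range(4)])
# stand
b=cv2.inRange(hsv,(0,100,40),(11,255,190));b[:180]=0;b[280:]=0;b[:,:100]=0;b[:,250:]=0
r=big(cv2.morphologyEx(b,cv2.MORPH_OPEN,np.ones((3,3))))
P=np.array([onz(m,*p,.012) for p in cv2.boxPoints(r)]);print(P,P.mean(0),[np.linalg.norm(P[i]-P[i-1]) for i in range(4)])
A=cv2.resize(im[190:270,100:240],None,fx=5,fy=5,interpolation=2)
B=cv2.resize(im[135:275,335:465],None,fx=4,fy=4,interpolation=2)
o=np.zeros((560,1250,3),np.uint8)
cv2.imwrite('pics/cropA.png',A);cv2.imwrite('pics/cropB.png',B)
E
```

```text
[[ 0.65396571 -0.06404484  0.01      ]
 [ 0.66903152 -0.25228199  0.01      ]
 [ 0.44967646 -0.26094445  0.01      ]
 [ 0.43521386 -0.07761677  0.01      ]] [ 0.55197188 -0.16372201  0.01      ] [np.float64(0.21917246257257997), np.float64(0.1888390900697889), np.float64(0.21952603874505303), np.float64(0.18389727495698177)]Traceback (most recent call last):
  File "<stdin>", line 12, in <module>
  File "<stdin>", line 6, in big
ValueError: max() iterable argument is empty
```

```bash
python3 - <<'E'
from h import *
im=cv2.imread('pics/top0.png');m=np.load('pics/top0.npz')
A=cv2.resize(im[190:270,100:240],None,fx=5,fy=5,interpolation=2)
B=cv2.resize(im[135:275,335:465],None,fx=4,fy=4,interpolation=2)
cv2.imwrite('pics/cropA.png',A);cv2.imwrite('pics/cropB.png',B)
print(onz(m,130,215,.12),onz(m,198,236,.1))
E
```

```text
[0.52091403 0.29653132 0.12      ] [0.48850114 0.1916127  0.1       ]
```

View pics/cropA.png

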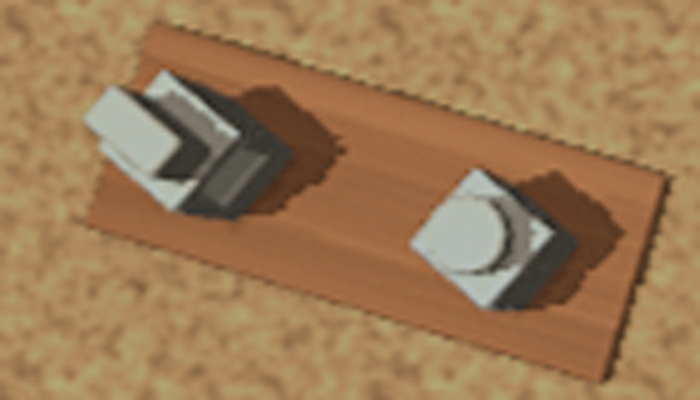

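View pics/cropB.png

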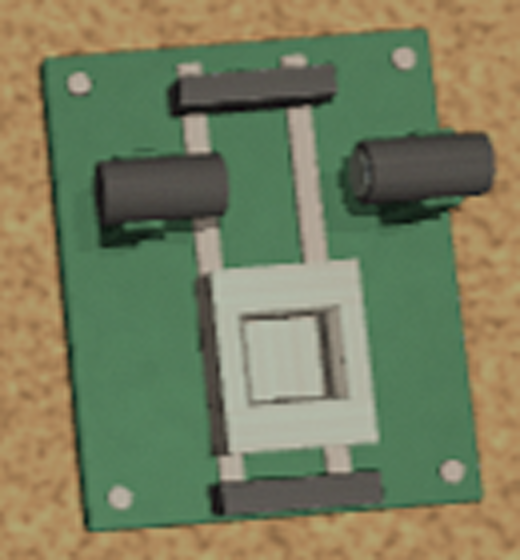

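```bash
cat >> h.py <<'E'
def ang(a): return a[1]/np.hypot(*a[:2]), np.degrees(np.arctan2(a[1],a[0]))
def st():
    s=readout.observe();R=np.array(s['tool_rot']);print('t',round(s['time_s'],2),'p',np.round(s['position'],4),'yaw_y',round(float(np.degrees(np.arctan2(R[1,1],R[0,1]))),2),'z',np.round(R[:,2],4),'F',np.round(s['ft_force'],2),'T',np.round(s['wrist_torque'],3),'w',round(s['grip_width'],4),'q',np.round(s['q'],1));return s,R,np.array(s['position'])
E
python3 - <<'E'
from h import *
m=eyes.camera_model('wrist');s,R,p=st()
V=m['view'];o=-V[:3,:3].T@V[:3,3];print('cam in tool',R.T@(o-p),'look',R.T@(-V[2,:3]),m['mtx'][0,0])
t=np.load('pics/top0.npz')
c=[(110,87),(183,140),(158,177),(83,118)]
P=np.array([onz(t,100+u/5,190+v/5,.12) for u,v in c]);C=P.mean(0);print(P,C)
print('long',ang((P[1]-P[0])+(P[2]-P[3])),'d world',C-p,'d tool',R.T@(C-p)*1000)
E
```

```text
t 0.1 p [0.1775 0.5203 0.2478] yaw_y 71.16 z [-7.0e-04 -1.1e-03 -1.0e+00] F [0.94 1.09 0.97] T [ 0.015 -0.026 -0.003] w 0.0856 q [ 58.8  21.8  74.4  -0.   83.9 -12.3]
cam in tool [ 0.07785193  0.00028159 -0.12459677] look [-0.30637641  0.00103337  0.95190988] 309.3107896973541
[[0.53306429 0.3096442  0.12      ]
 [0.51612475 0.28590409 0.12      ]
 [0.50436925 0.29347495 0.12      ]
 [0.52316684 0.31789715 0.12      ]] [0.51918128 0.3017301  0.12      ]
long (np.float64(-0.8030676767851004), np.float64(-126.57594942980312)) d world [ 0.34170659 -0.21859944 -0.12777215] d tool [-394.02395048  -96.38276222  127.79015181]
```

Request:
arm_command --rows "0 -39.4 -9.6 0 0 0 0;0 -39.4 -9.6 0 0 0 0;0 -39.4 -9.6 0 0 0 0;0 -39.4 -9.6 0 0 0 0;0 -39.4 -9.6 0 0 0 0"

```text
time_s: 0.52
position: [0.3497, 0.4102, 0.2481]
tool_rot: [[-0.947, 0.323, -0.001], [0.323, 0.947, -0.0], [0.0, -0.0, -1.0]]
ft_force: [1.1, 1.8, 0.3]
grip_width: 0.0853
```

Request:
arm_command --rows "0 -39.4 -9.6 0 0 0 0;0 -39.4 -9.6 0 0 0 0;0 -39.4 -9.6 0 0 0 0;0 -39.4 -9.6 0 0 0 0;0 -39.4 -9.6 0 0 0 0"

```text
time_s: 0.93
position: [0.5208, 0.3009, 0.248]
tool_rot: [[-0.946, 0.323, -0.001], [0.323, 0.946, -0.0], [0.001, -0.0, -1.0]]
ft_force: [0.4, 0.9, 0.8]
grip_width: 0.0854
```

Request:
arm_command --rows "0 0 0 0 0 0 7.15;0 0 0 0 0 0 7.15;0 0 0 0 0 0 7.15;0 0 0 0 0 0 7.15;0 0 0 0 0 0 7.15"

```text
time_s: 1.35
position: [0.5194, 0.3023, 0.2478]
tool_rot: [[-0.574, 0.819, -0.001], [0.819, 0.574, -0.0], [0.0, -0.001, -1.0]]
ft_force: [0.4, 0.2, 1.5]
grip_width: 0.0849
```

Request:
arm_command --rows "0 0 0 0 0 0 7.15;0 0 0 0 0 0 7.15;0 0 0 0 0 0 7.15;0 0 0 0 0 0 7.15;0 0 0 0 0 0 7.15"

```text
time_s: 1.77
position: [0.5193, 0.3024, 0.2479]
tool_rot: [[0.012, 1.0, -0.001], [1.0, -0.012, -0.0], [-0.0, -0.001, -1.0]]
ft_force: [-0.2, 0.0, -0.7]
grip_width: 0.0854
```

Request:
arm_command --rows "0 0 0 0 0 0 7.15;0 0 0 0 0 0 7.15;0 0 0 0 0 0 7.15;0 0 0 0 0 0 7.15;0 0 0 0 0 0 7.15"

```text
time_s: 2.18
position: [0.5194, 0.3024, 0.2479]
tool_rot: [[0.594, 0.804, -0.001], [0.804, -0.594, -0.0], [-0.001, -0.001, -1.0]]
ft_force: [-0.2, 0.3, -0.4]
grip_width: 0.0851
```

```bash
python3 - <<'E'
from h import *
st();im,m=snap('wrist','w1');s,R,p=st()
print(proj(m,[.5192,.3017,.12]))
E
```

```text
t 2.18 p [0.5194 0.3024 0.2479] yaw_y -36.45 z [-9.e-04 -3.e-04 -1.e+00] F [-0.15  0.32 -0.35] T [-0.018 -0.019 -0.037] w 0.0851 q [18.9 27.1 65.8  0.  87.3 55.4]
t 2.23 p [0.5193 0.3024 0.2479] yaw_y -36.87 z [-9.e-04 -3.e-04 -1.e+00] F [ 0.2   0.18 -0.22] T [ 0.004 -0.003  0.   ] w 0.0855 q [18.9 27.1 65.8 -0.  87.2 55.8]
[282.11794364 207.27498903]
```

View pics/w1.png

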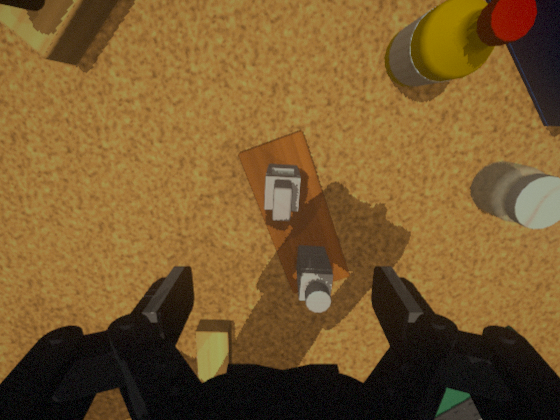

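```bash
python3 - <<'E'
from h import *
im=cv2.imread('pics/w1.png')
g=cv2.cvtColor(im[150:330,230:370],cv2.COLOR_BGR2GRAY)
c=cv2.resize(im[155:320,235:350],None,fx=4.5,fy=3.6,interpolation=2)
c=cv2.resize(im[155:235,250:315],None,fx=7,fy=7,interpolation=2)
cv2.imwrite('pics/w1c.png',c)
E
```

```text
(no output)
```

View pics/w1c.png

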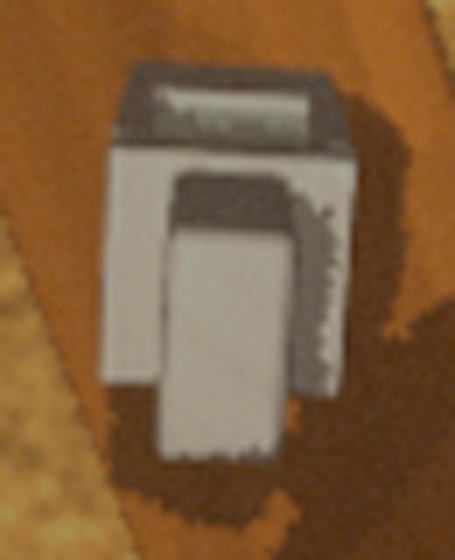

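```bash
python3 - <<'E'
from h import *
m=np.load('pics/w1.npz')
P=np.array([onz(m,250+u/7,155+v/7,.12) for u,v in[(172,230),(294,232),(280,460),(157,455)]])
Q=np.array([onz(m,250+u/7,155+v/7,.084) for u,v in[(110,148),(354,156)]])
s,R,p=st();C=P.mean(0);print(P,C,[np.linalg.norm(P[i]-P[i-1]) for i in range(4)])
print('long',ang(P[3]+P[2]-P[0]-P[1]),'short',ang(P[1]+P[2]-P[0]-P[3]),'cap',ang(Q[1]-Q[0]),np.linalg.norm(Q[1]-Q[0]))
print('d tool',R.T@(C-p)*1000)
# meter from top0
t=np.load('pics/top0.npz')
px=lambda u,v,z:onz(t,335+u/4,135+v/4,z)
bc=np.array([px(*a,.012) for a in[(42,60),(428,30),(482,498),(88,528)]]);print('base',bc,bc.mean(0),[np.linalg.norm(bc[i]-bc[i-1]) for i in range(4)])
n=np.array([px(*a,.052) for a in[(212,270),(358,259),(379,440),(230,453)]]);print('nest',n,n.mean(0),[np.linalg.norm(n[i]-n[i-1]) for i in range(4)])
print(ang(bc[0]-bc[3]),ang(bc[1]-bc[2]),ang(bc[0]-bc[1]),ang(n[0]-n[3]),ang(n[1]-n[2]),ang(n[0]-n[1]))
k=np.array([px(*a,.052) for a in[(240,315),(338,306),(345,395),(246,404)]]);print('pocket',k.mean(0),[np.linalg.norm(k[i]-k[i-1]) for i in range(4)])
E
```

```text
t 2.23 p [0.5193 0.3024 0.2479] yaw_y -36.87 z [-9.e-04 -3.e-04 -1.e+00] F [ 0.2   0.18 -0.22] T [ 0.004 -0.003  0.   ] w 0.0855 q [18.9 27.1 65.8 -0.  87.2 55.8]
[[0.52425233 0.31920124 0.12      ]
 [0.53587284 0.3103224  0.12      ]
 [0.5174395  0.28779858 0.12      ]
 [0.5055625  0.29737682 0.12      ]] [0.52078179 0.30367476 0.12      ] [np.float64(0.028733516762553805), np.float64(0.014624288620130795), np.float64(0.02910516423003884), np.float64(0.015257975646469864)]
long (np.float64(-0.7668051806082069), np.float64(-129.93214268783208)) short (np.float64(-0.6177127214340967), np.float64(-38.14929698823802)) cap (np.float64(-0.6201578321521455), np.float64(-38.3276611296068)) 0.03305448878740933
d tool [  1.99176231   0.45215731 127.88035008]
base [[ 0.65278531 -0.06476358  0.012     ]
 [ 0.66676866 -0.24470019  0.012     ]
 [ 0.44985971 -0.26094638  0.012     ]
 [ 0.43642912 -0.08203885  0.012     ]] [ 0.5514607  -0.16311225  0.012     ] [np.float64(0.2170447746511687), np.float64(0.1804791266416968), np.float64(0.21751650343468262), np.float64(0.17941093980701994)]
nest [[ 0
[... 185 characters left out ...]
    ] [np.float64(0.07987965468482033), np.float64(0.06399253488399806), np.float64(0.0791448957266758), np.float64(0.0647311328008143)]
(np.float64(0.0795931120908393), np.float64(4.565178196816982)) (np.float64(0.0746894906215778), np.float64(4.283381387484851)) (np.float64(0.9969939800254927), np.float64(94.44367627518068)) (np.float64(0.07141256953870691), np.float64(4.0951245700593395)) (np.float64(0.08063554122991905), np.float64(4.625097589720716)) (np.float64(0.9972136883676449), np.float64(94.27812397538511))
pocket [ 0.51194305 -0.16463641  0.052     ] [np.float64(0.038784719450141524), np.float64(0.0429229286711969), np.float64(0.0388253051215288), np.float64(0.04314055260134051)]
```

Request:
arm_command --rows "0 2 0.5 20 0 0 1.3;0 0 0 25 0 0 0;0 0 0 25 0 0 0;0 0 0 25 0 0 0;0 0 0 20 0 0 0"

```text
time_s: 2.65
position: [0.5204, 0.3035, 0.1312]
tool_rot: [[0.605, 0.796, -0.002], [0.796, -0.605, -0.001], [-0.002, -0.001, -1.0]]
ft_force: [-0.2, 1.0, 0.7]
grip_width: 0.0853
```

Request:
arm_command --rows "0 0 0 15 0 0 0;0 0 0 10 0 0 0;0 0 0 0 0 0 0;1 0 0 0 0 0 0;1 0 0 0 0 0 0" --squeeze 50

```text
time_s: 3.07
position: [0.5216, 0.304, 0.1094]
tool_rot: [[0.607, 0.795, 0.002], [0.795, -0.607, 0.001], [0.001, 0.001, -1.0]]
ft_force: [-0.6, -0.4, 0.2]
grip_width: 0.0638
```

Request:
arm_command --rows "1 0 0 0 0 0 0;1 0 0 0 0 0 0;1 0 0 0 0 0 0;1 0 0 0 0 0 0;1 0 0 0 0 0 0"

```text
time_s: 3.48
position: [0.5212, 0.3038, 0.1088]
tool_rot: [[0.607, 0.795, 0.001], [0.795, -0.607, 0.0], [0.001, 0.001, -1.0]]
ft_force: [-0.4, -0.6, 3.0]
grip_width: 0.0153
```

```bash
python3 - <<'E'
from h import *
st();im,m=snap('wrist','w2')
c=cv2.resize(im[180:420,150:410,::-1],None,fx=2.4,fy=2.4,interpolation=2);cv2.imwrite('pics/w2c.png',c)
E
```

```text
t 3.48 p [0.5212 0.3038 0.1088] yaw_y -37.38 z [ 8.e-04  1.e-04 -1.e+00] F [-0.41 -0.58  3.05] T [-0.084  0.005 -0.007] w 0.0153 q [19.  34.3 77.2 -0.  68.5 56.4]
```

View pics/w2c.png

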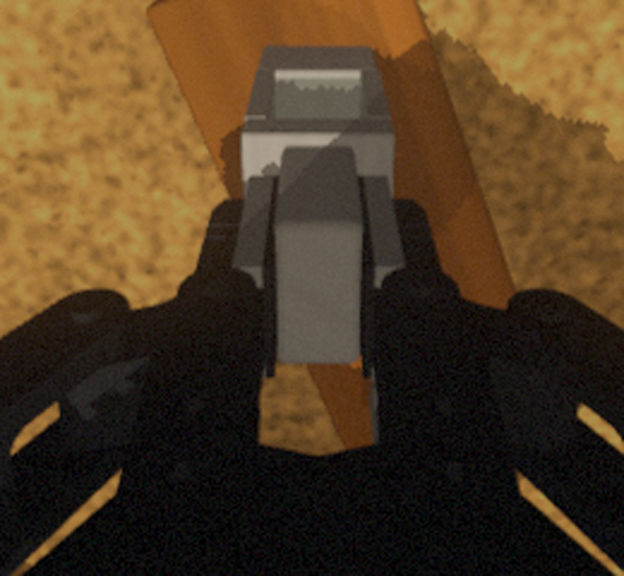

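```bash
python3 - <<'E'
from h import *
m=np.load('pics/w2.npz');s,R,p=st()
f=lambda u,v,z:R.T@(onz(m,150+u/2.4,180+v/2.4,z)-p)*1000
for a in [(278,222),(361,222),(361,362),(277,362)]:print('tab',f(*a,.12))
for a in [(242,132),(394,132)]:print('cap far edge',f(*a,.084))
E
```

```text
t 3.53 p [0.5213 0.3038 0.1088] yaw_y -37.38 z [ 8.e-04  2.e-04 -1.e+00] F [ 0.28 -0.98  2.7 ] T [-0.053  0.047  0.02 ] w 0.0154 q [19.  34.3 77.2 -0.  68.5 56.4]
tab [ 15.10228837  -6.23469468 -11.20949937]
tab [ 15.10458078   8.02129069 -11.20180144]
tab [-13.79575776   8.54478168 -11.21954929]
tab [-13.79806417  -6.8808653  -11.2278787 ]
cap far edge [ 16.78689819 -15.86468823  24.78636486]
cap far edge [16.79242307 17.15554171 24.80419521]
```

Request:
arm_command --rows "1 0 0 -3 0 0 0;1 0 0 -7 0 0 0;1 0 0 -25 0 0 0;1 0 0 -25 0 0 0;1 0 0 -25 0 0 0"

```text
time_s: 3.95
position: [0.5208, 0.3037, 0.1945]
tool_rot: [[0.607, 0.795, -0.001], [0.795, -0.607, -0.0], [-0.001, -0.001, -1.0]]
ft_force: [0.3, 0.2, -2.2]
grip_width: 0.0153
```

Request:
arm_command --rows "1 0 0 -25 0 0 0;1 0 0 0 0 0 0"

```text
time_s: 4.12
position: [0.5224, 0.3043, 0.2239]
tool_rot: [[0.607, 0.795, 0.008], [0.795, -0.607, 0.003], [0.007, 0.005, -1.0]]
ft_force: [0.0, 0.3, -1.5]
grip_width: 0.0151
```

```bash
python3 - <<'E'
from h import *
s,R,p=st()
print(R.T@(np.array([.5119,-.1655,.2])-p)*1000)
E
```

```text
t 4.12 p [0.5224 0.3043 0.2239] yaw_y -37.38 z [ 0.0084  0.003  -1.    ] F [ 0.02  0.29 -1.45] T [ 0.055 -0.078 -0.043] w 0.0151 q [19.  28.1 68.   0.  83.4 56.4]
[-379.91909466  276.76269092   22.38675125]
```

Request:
arm_command --rows "1 0 0 -20 0 0 0;1 -20 14.6 0 0 0 0;1 -30 21.8 0 0 0 0;1 -30 21.8 0 0 0 0;1 -30 21.8 0 0 0 0"

```text
time_s: 4.53
position: [0.5171, 0.1665, 0.2379]
tool_rot: [[0.606, 0.795, -0.001], [0.795, -0.606, -0.0], [-0.001, -0.001, -1.0]]
ft_force: [1.1, 0.6, -2.4]
grip_width: 0.015
```

Request:
arm_command --rows "1 -30 21.8 0 0 0 0;1 -30 21.8 0 0 0 0;1 -30 21.8 0 0 0 0;1 -30 21.8 0 0 0 0;1 -30 21.8 0 0 0 0"

```text
time_s: 4.95
position: [0.5127, -0.0192, 0.238]
tool_rot: [[0.607, 0.795, -0.001], [0.795, -0.607, 0.0], [-0.0, -0.001, -1.0]]
ft_force: [0.8, -1.1, -1.5]
grip_width: 0.0149
```

Request:
arm_command --rows "1 -30 21.8 0 0 0 0;1 -30 21.8 0 0 0 0;1 -30 21.8 0 0 0 0;1 -20 14.6 0 0 0 0;1 -10 7.3 0 0 0 0"

```text
time_s: 5.37
position: [0.5093, -0.1689, 0.2377]
tool_rot: [[0.61, 0.793, -0.001], [0.793, -0.61, -0.0], [-0.001, -0.001, -1.0]]
ft_force: [0.4, -0.3, -1.6]
grip_width: 0.0152
```

Request:
arm_command --rows "1 0 0 0 0 0 -6.97;1 0 0 0 0 0 -6.97;1 0 0 0 0 0 -6.97;1 0 0 0 0 0 -6.97;1 0 0 0 0 0 -6.97"

```text
time_s: 5.78
position: [0.5097, -0.1652, 0.238]
tool_rot: [[0.038, 0.999, -0.001], [0.999, -0.038, 0.001], [0.001, -0.001, -1.0]]
ft_force: [0.7, 0.1, -1.6]
grip_width: 0.0152
```

Request:
arm_command --rows "1 0 0 0 0 0 -6.97;1 0 0 10 0 0 0;1 0 0 10 0 0 0;1 0 0 0 0 0 0;1 0 0 0 0 0 0"

```text
time_s: 6.2
position: [0.5097, -0.1653, 0.218]
tool_rot: [[-0.078, 0.997, -0.001], [0.997, 0.078, 0.001], [0.001, -0.001, -1.0]]
ft_force: [0.4, 0.8, -0.7]
grip_width: 0.0154
```

```bash
python3 - <<'E'
from h import *
st();im,m=snap('wrist','w3');s,R,p=st()
print(R.T@(np.array([.5119,-.1655,.2])-p)*1000)
E
```

```text
t 6.2 p [ 0.5097 -0.1653  0.218 ] yaw_y 4.46 z [-0.0013  0.001  -1.    ] F [ 0.42  0.78 -0.66] T [-0.03  -0.006  0.019] w 0.0154 q [-30.6  21.8  79.6   0.   78.7 -35.1]
t 6.25 p [ 0.5099 -0.1655  0.2185] yaw_y 4.46 z [-1.e-04  2.e-04 -1.e+00] F [-0.35  0.03 -2.  ] T [ 0.01  -0.021 -0.004] w 0.0154 q [-30.6  21.8  79.5   0.   78.7 -35.1]
[-0.13586202  1.95821814 18.54248515]
```

View pics/w3.png

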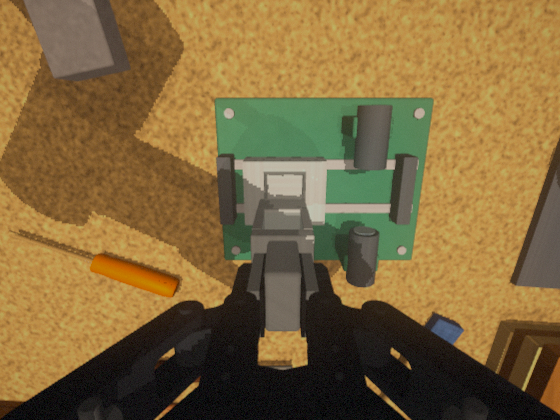

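```bash
python3 - <<'E'
from h import *
im=cv2.imread('pics/w3.png').astype(float);m=np.load('pics/w3.npz');s,R,p=st()
f=lambda u,v,z:np.round(R.T@(onz(m,u,v,z)-p)*1000,1)
g=im[:,:,2]
pr=g[166:176].mean(0);d=np.diff(pr);print([(i+.5,round(d[i])) for i in range(225,345) if abs(d[i])>12])
pr=g[:, 252:262].mean(1);d=np.diff(pr);print([(i+.5,round(d[i])) for i in range(140,235) if abs(d[i])>12])
for a in[(245,158),(325,158),(244,223),(326,223)]:print(a,f(*a,.052))
print('pocket',f(265,172,.052),f(304,172,.052))
for a in [(217,98),(432,98)]:print('base',f(*a,.012))
E
```

```text
t 6.25 p [ 0.5099 -0.1655  0.2185] yaw_y 4.46 z [-1.e-04  2.e-04 -1.e+00] F [-0.35  0.03 -2.  ] T [ 0.01  -0.021 -0.004] w 0.0154 q [-30.6  21.8  79.5   0.   78.7 -35.1]
[(230.5, -18), (233.5, 23), (234.5, 25), (241.5, 26), (242.5, 38), (263.5, -23), (305.5, 17), (326.5, -56), (344.5, -19)]
[(160.5, 51), (161.5, 34), (184.5, -12), (185.5, -15), (187.5, -15), (234.5, 14)]
(245, 158) [ 35.7 -34.5 166.6]
(325, 158) [ 35.8  40.5 166.5]
(244, 223) [-29.2 -37.9 166.5]
(326, 223) [-29.1  44.2 166.5]
pocket [ 22.5 -16.  166.5] [ 22.5  21.1 166.5]
base [ 90.1 -65.3 206.6]
base [ 90.1 151.1 206.5]
```

Request:
arm_command --rows "1 0 2 15 0 0 0;1 0 0 15 0 0 0;1 0 0 15 0 0 0;1 0 0 10 0 0 0;1 0 0 5 0 0 0"

```text
time_s: 6.67
position: [0.5117, -0.1655, 0.1576]
tool_rot: [[-0.077, 0.997, -0.001], [0.997, 0.077, 0.001], [0.001, -0.001, -1.0]]
ft_force: [0.3, -0.9, -1.6]
grip_width: 0.0152
```

Request:
arm_command --rows "1 0 0 1 0 0 0;1 0 0 1 0 0 0;1 0 0 1 0 0 0;1 0 0 1 0 0 0;1 0 0 1 0 0 0"

```text
time_s: 7.08
position: [0.512, -0.1658, 0.1538]
tool_rot: [[-0.077, 0.997, 0.001], [0.997, 0.077, -0.001], [-0.001, 0.001, -1.0]]
ft_force: [0.8, 0.5, -2.6]
grip_width: 0.0156
```

```bash
python3 - <<'E'
from h import *
s,R,p=st()
im,m=snap('top','top2')
a=cv2.imread('pics/top2.png')[135:275,335:465];cv2.imwrite('pics/top2c.png',cv2.resize(a,None,fx=4,fy=4,interpolation=2))
E
```

```text
t 7.08 p [ 0.512  -0.1658  0.1538] yaw_y 4.43 z [ 9.e-04 -5.e-04 -1.e+00] F [ 0.79  0.45 -2.55] T [ 0.02  -0.012  0.007] w 0.0156 q [-30.6  25.7  84.9  -0.   69.3 -35. ]
```

Request:
arm_command --rows "1 0 0 1 0 0 0;1 0 0 1 0 0 0;1 0 0 1 0 0 0;1 0 0 1 0 0 0;1 0 0 0 0 0 0"

```text
time_s: 7.55
position: [0.5118, -0.1657, 0.1491]
tool_rot: [[-0.077, 0.997, -0.0], [0.997, 0.077, 0.0], [0.0, -0.0, -1.0]]
ft_force: [0.1, 0.3, -2.1]
grip_width: 0.0152
```

Request:
arm_command --rows "1 0 0 1 0 0 0;1 0 0 1 0 0 0;1 0 0 0 0 0 0"

```text
time_s: 7.8
position: [0.5118, -0.1658, 0.1471]
tool_rot: [[-0.077, 0.997, -0.0], [0.997, 0.077, 0.0], [0.0, -0.0, -1.0]]
ft_force: [0.3, -0.0, -2.1]
grip_width: 0.0153
```

Request:
arm_command --rows "1 0 0 1 0 0 0;1 0 0 0 0 0 0"

```text
time_s: 7.97
position: [0.5118, -0.1657, 0.1462]
tool_rot: [[-0.077, 0.997, -0.0], [0.997, 0.077, 0.0], [0.0, -0.0, -1.0]]
ft_force: [-0.1, -0.8, -1.9]
grip_width: 0.0154
```

Request:
arm_command --rows "1 0 0 1 0 0 0;1 0 0 0 0 0 0"

```text
time_s: 8.13
position: [0.5118, -0.1658, 0.1452]
tool_rot: [[-0.077, 0.997, -0.0], [0.997, 0.077, 0.0], [0.0, -0.0, -1.0]]
ft_force: [0.3, 0.0, -2.0]
grip_width: 0.0151
```

Request:
arm_command --rows "1 0 0 1 0 0 0;1 0 0 1 0 0 0;1 0 0 0 0 0 0"

```text
time_s: 8.38
position: [0.5119, -0.1655, 0.1434]
tool_rot: [[-0.077, 0.997, 0.0], [0.997, 0.077, 0.001], [0.001, 0.0, -1.0]]
ft_force: [0.2, 1.3, 0.3]
grip_width: 0.0154
```

Request:
arm_command --rows "1 0 0 1 0 0 0;1 0 0 1 0 0 0;1 0 0 0 0 0 0"

```text
time_s: 8.63
position: [0.5118, -0.1652, 0.1411]
tool_rot: [[-0.077, 0.997, -0.0], [0.997, 0.077, 0.001], [0.001, -0.0, -1.0]]
ft_force: [0.6, 4.1, -0.3]
grip_width: 0.0151
```

Request:
arm_command --rows "1 0 0 1 0 0 0;1 0 0 1 0 0 0;1 0 0 0 0 0 0"

```text
time_s: 8.88
position: [0.5116, -0.1654, 0.1389]
tool_rot: [[-0.077, 0.997, -0.001], [0.997, 0.077, 0.001], [0.001, -0.001, -1.0]]
ft_force: [-0.3, 4.0, -1.7]
grip_width: 0.0152
```

Request:
arm_command --rows "1 0.7 0 0 0 0 0;1 0.5 0 0 0 0 0;1 0 0 0 0 0 0"

```text
time_s: 9.13
position: [0.5116, -0.1648, 0.1392]
tool_rot: [[-0.077, 0.997, -0.0], [0.997, 0.077, -0.001], [-0.001, -0.0, -1.0]]
ft_force: [0.5, 2.1, -3.1]
grip_width: 0.0151
```

Request:
arm_command --rows "1 0 0 1 0 0 0;1 0 0 1 0 0 0;1 0 0 1 0 0 0;1 0 0 0 0 0 0"

```text
time_s: 9.47
position: [0.5118, -0.1647, 0.1362]
tool_rot: [[-0.077, 0.997, 0.0], [0.997, 0.077, -0.0], [-0.0, 0.0, -1.0]]
ft_force: [0.6, 1.7, -1.8]
grip_width: 0.015
```

Request:
arm_command --rows "1 0 0 1 0 0 0;1 0 0 1 0 0 0;1 0 0 1 0 0 0;1 0 0 0 0 0 0"

```text
time_s: 9.8
position: [0.5118, -0.1647, 0.1331]
tool_rot: [[-0.077, 0.997, -0.0], [0.997, 0.077, -0.0], [-0.0, -0.0, -1.0]]
ft_force: [1.1, 1.6, -2.0]
grip_width: 0.0152
```

Going in freely; home is expected near TCP z 0.127.

Request:
arm_command --rows "1 0.6 0 1 0 0 0;1 0 0 1 0 0 0;1 0 0 1 0 0 0;1 0 0 1 0 0 0;1 0 0 0 0 0 0"

```text
time_s: 10.22
position: [0.5116, -0.164, 0.1291]
tool_rot: [[-0.077, 0.997, -0.0], [0.997, 0.077, -0.0], [0.0, -0.0, -1.0]]
ft_force: [-0.0, -0.3, -2.2]
grip_width: 0.0154
```

Request:
arm_command --rows "1 0 0 0.8 0 0 0;1 0 0 0.5 0 0 0;1 0 0 0 0 0 0"

```text
time_s: 10.47
position: [0.5117, -0.164, 0.1279]
tool_rot: [[-0.077, 0.997, -0.0], [0.997, 0.077, 0.0], [0.0, -0.0, -1.0]]
ft_force: [-0.5, -0.6, -2.3]
grip_width: 0.015
```

Request:
arm_command --rows "1 0 0 0.5 0 0 0;1 0 0 0 0 0 0"

```text
time_s: 10.63
position: [0.5117, -0.164, 0.1275]
tool_rot: [[-0.077, 0.997, -0.0], [0.997, 0.077, 0.0], [0.0, -0.0, -1.0]]
ft_force: [-0.1, -0.9, -1.8]
grip_width: 0.0154
```

Request:
arm_command --rows "1 0 0 0.4 0 0 0;1 0 0 0 0 0 0"

```text
time_s: 10.8
position: [0.5117, -0.164, 0.1271]
tool_rot: [[-0.077, 0.997, 0.0], [0.997, 0.077, -0.0], [-0.0, 0.0, -1.0]]
ft_force: [0.4, 0.3, -1.8]
grip_width: 0.0155
```

Request:
arm_command --rows "1 0 0 0.5 0 0 0;1 0 0 0 0 0 0"

```text
time_s: 10.97
position: [0.5118, -0.164, 0.1268]
tool_rot: [[-0.077, 0.997, 0.0], [0.997, 0.077, -0.0], [-0.0, 0.0, -1.0]]
ft_force: [-0.1, -1.4, 0.9]
grip_width: 0.0149
```

Request:
arm_command --rows "1 0 0 0.4 0 0 0;1 0 0 0 0 0 0"

```text
time_s: 11.13
position: [0.5118, -0.1641, 0.1268]
tool_rot: [[-0.077, 0.997, 0.001], [0.997, 0.077, -0.0], [-0.0, 0.0, -1.0]]
ft_force: [-1.3, -0.3, 4.6]
grip_width: 0.0155
```

Request:
arm_command --rows "1 0 0 0.4 0 0 0;1 0 0 0 0 0 0"

```text
time_s: 11.3
position: [0.5118, -0.1641, 0.1267]
tool_rot: [[-0.077, 0.997, 0.001], [0.997, 0.077, -0.001], [-0.001, 0.001, -1.0]]
ft_force: [-2.3, 0.9, 9.0]
grip_width: 0.0153
```

Request:
arm_command --rows "1 0 0.4 -0.5 0 0 0;1 0 0.8 0 0 0 0;1 0 1.2 0 0 0 0;1 0 1.4 0 0 0 0;1 0 1.4 0 0 0 0"

```text
time_s: 11.72
position: [0.5163, -0.1637, 0.1268]
tool_rot: [[-0.077, 0.997, -0.002], [0.997, 0.077, -0.0], [-0.0, -0.002, -1.0]]
ft_force: [-5.6, 0.1, 7.7]
grip_width: 0.0149
```

Request:
arm_command --rows "1 0 1.4 0 0 0 0;1 0 1.4 0 0 0 0;1 0 1.4 0 0 0 0;1 0 1.4 0 0 0 0;1 0 1.4 0 0 0 0"

```text
time_s: 12.13
position: [0.5232, -0.1632, 0.1268]
tool_rot: [[-0.077, 0.997, -0.002], [0.997, 0.077, -0.0], [-0.0, -0.002, -1.0]]
ft_force: [-6.0, 0.3, 9.4]
grip_width: 0.0155
```

```bash
python3 -c "
from h import *
st()"
```

```text
t 12.13 p [ 0.5232 -0.1632  0.1268] yaw_y 4.44 z [-1.8e-03 -5.0e-04 -1.0e+00] F [-6.    0.32  9.42] T [-0.043  1.37  -0.01 ] w 0.0155 q [-29.7  28.4  85.2  -0.1  66.4 -34.1]
```

Request:
arm_command --rows "1 0 1.4 0 0 0 0;1 0 1.4 0 0 0 0;1 0 1.4 0 0 0 0;1 0 1.4 0 0 0 0;1 0 1.4 0 0 0 0"

```text
time_s: 12.55
position: [0.5302, -0.1626, 0.1268]
tool_rot: [[-0.077, 0.997, -0.002], [0.997, 0.077, -0.0], [-0.0, -0.002, -1.0]]
ft_force: [-6.2, -0.5, 8.7]
grip_width: 0.015
```

Request:
arm_command --rows "1 0 1.4 0 0 0 0;1 0 1.4 0 0 0 0;1 0 1.4 0 0 0 0;1 0 1.4 0 0 0 0;1 0 1.4 0 0 0 0"

```text
time_s: 12.97
position: [0.5372, -0.1621, 0.1268]
tool_rot: [[-0.077, 0.997, -0.002], [0.997, 0.077, -0.0], [-0.0, -0.002, -1.0]]
ft_force: [-6.7, -0.4, 8.2]
grip_width: 0.0151
```

Request:
arm_command --rows "1 0 1.4 0 0 0 0;1 0 1.4 0 0 0 0;1 0 1.4 0 0 0 0;1 0 1.4 0 0 0 0;1 0 1.4 0 0 0 0"

```text
time_s: 13.38
position: [0.5441, -0.1616, 0.1268]
tool_rot: [[-0.077, 0.997, -0.002], [0.997, 0.077, -0.0], [-0.0, -0.002, -1.0]]
ft_force: [-5.3, -0.5, 8.4]
grip_width: 0.0148
```

Request:
arm_command --rows "1 0 1.4 0 0 0 0;1 0 1.4 0 0 0 0;1 0 1.4 0 0 0 0;1 0 1.4 0 0 0 0;1 0 1.4 0 0 0 0"

```text
time_s: 13.8
position: [0.5511, -0.161, 0.1268]
tool_rot: [[-0.077, 0.997, -0.002], [0.997, 0.077, -0.0], [-0.0, -0.002, -1.0]]
ft_force: [-6.6, -1.1, 8.7]
grip_width: 0.0153
```

Request:
arm_command --rows "1 0 1.4 0 0 0 0;1 0 1.4 0 0 0 0;1 0 1.4 0 0 0 0;1 0 1.4 0 0 0 0;1 0 1.4 0 0 0 0"

```text
time_s: 14.22
position: [0.5581, -0.1605, 0.1268]
tool_rot: [[-0.077, 0.997, -0.002], [0.997, 0.077, -0.0], [-0.0, -0.002, -1.0]]
ft_force: [-6.1, -0.1, 9.5]
grip_width: 0.0157
```

Request:
arm_command --rows "1 0 1.4 0 0 0 0;1 0 1.4 0 0 0 0;1 0 1.4 0 0 0 0;1 0 1.4 0 0 0 0;1 0 1.4 0 0 0 0"

```text
time_s: 14.63
position: [0.5651, -0.1599, 0.1268]
tool_rot: [[-0.077, 0.997, -0.002], [0.997, 0.077, -0.0], [-0.0, -0.002, -1.0]]
ft_force: [-6.6, -0.5, 8.6]
grip_width: 0.0149
```

Request:
arm_command --rows "1 0 1.2 0 0 0 0;1 0 1.2 0 0 0 0;1 0 1.2 0 0 0 0;1 0 1.2 0 0 0 0;1 0 1.2 0 0 0 0"

```text
time_s: 15.05
position: [0.5711, -0.1595, 0.1268]
tool_rot: [[-0.077, 0.997, -0.002], [0.997, 0.077, -0.0], [-0.0, -0.002, -1.0]]
ft_force: [-6.4, 0.1, 8.2]
grip_width: 0.015
```

Request:
arm_command --rows "1 0 0.8 0 0 0 0;1 0 0.8 0 0 0 0;1 0 0.8 0 0 0 0;1 0 0.8 0 0 0 0;1 0 0.8 0 0 0 0"

```text
time_s: 15.47
position: [0.575, -0.1591, 0.1268]
tool_rot: [[-0.077, 0.997, -0.002], [0.997, 0.077, -0.0], [-0.0, -0.002, -1.0]]
ft_force: [-7.0, -1.0, 8.7]
grip_width: 0.0152
```

Remaining about 11 mm by estimate; slow rows of 0.7 mm, then 0.4.

Request:
arm_command --rows "1 0 0.7 0 0 0 0;1 0 0.7 0 0 0 0;1 0 0.7 0 0 0 0;1 0 0.7 0 0 0 0;1 0 0.7 0 0 0 0"

```text
time_s: 15.88
position: [0.5785, -0.1589, 0.1268]
tool_rot: [[-0.077, 0.997, -0.002], [0.997, 0.077, -0.0], [-0.0, -0.002, -1.0]]
ft_force: [-6.8, -0.8, 8.9]
grip_width: 0.0152
```

Request:
arm_command --rows "1 0 0.7 0 0 0 0;1 0 0.7 0 0 0 0;1 0 0.7 0 0 0 0;1 0 0.7 0 0 0 0"

```text
time_s: 16.22
position: [0.5813, -0.1587, 0.1268]
tool_rot: [[-0.077, 0.997, -0.002], [0.997, 0.077, -0.0], [-0.0, -0.002, -1.0]]
ft_force: [-6.1, 0.6, 8.4]
grip_width: 0.0154
```

Request:
arm_command --rows "1 0 0.5 0 0 0 0;1 0 0.5 0 0 0 0;1 0 0.5 0 0 0 0"

```text
time_s: 16.47
position: [0.5828, -0.1586, 0.1268]
tool_rot: [[-0.077, 0.997, -0.002], [0.997, 0.077, -0.0], [-0.0, -0.002, -1.0]]
ft_force: [-5.7, 0.5, 8.1]
grip_width: 0.0151
```

Request:
arm_command --rows "1 0 0.5 0 0 0 0;1 0 0.5 0 0 0 0"

```text
time_s: 16.63
position: [0.5838, -0.1585, 0.1268]
tool_rot: [[-0.077, 0.997, -0.002], [0.997, 0.077, -0.0], [-0.0, -0.002, -1.0]]
ft_force: [-6.2, -0.1, 8.8]
grip_width: 0.015
```

Request:
arm_command --rows "1 0 0.5 0 0 0 0;1 0 0.5 0 0 0 0"

```text
time_s: 16.8
position: [0.5848, -0.1584, 0.1268]
tool_rot: [[-0.077, 0.997, -0.002], [0.997, 0.077, -0.0], [-0.0, -0.002, -1.0]]
ft_force: [-6.7, -0.6, 7.5]
grip_width: 0.0155
```

Request:
arm_command --rows "1 0 0.5 0 0 0 0;1 0 0.5 0 0 0 0"

```text
time_s: 16.97
position: [0.5858, -0.1583, 0.1268]
tool_rot: [[-0.077, 0.997, -0.002], [0.997, 0.077, -0.0], [-0.0, -0.002, -1.0]]
ft_force: [-6.7, -0.7, 7.2]
grip_width: 0.015
```

Request:
arm_command --rows "1 0 0.5 0 0 0 0;1 0 0.5 0 0 0 0"

```text
time_s: 17.13
position: [0.5868, -0.1582, 0.1268]
tool_rot: [[-0.077, 0.997, -0.002], [0.997, 0.077, -0.0], [-0.0, -0.002, -1.0]]
ft_force: [-6.1, 0.2, 8.0]
grip_width: 0.0155
```

Request:
arm_command --rows "1 0 0.5 0 0 0 0;1 0 0.5 0 0 0 0"

```text
time_s: 17.3
position: [0.5877, -0.1582, 0.1269]
tool_rot: [[-0.077, 0.997, -0.002], [0.997, 0.077, -0.0], [-0.0, -0.002, -1.0]]
ft_force: [-7.6, -0.3, 9.2]
grip_width: 0.0149
```

Request:
arm_command --rows "1 0 0.5 0 0 0 0;1 0 0.4 0 0 0 0"

```text
time_s: 17.47
position: [0.588, -0.1581, 0.1269]
tool_rot: [[-0.077, 0.997, -0.004], [0.997, 0.077, -0.0], [-0.0, -0.004, -1.0]]
ft_force: [-10.6, -1.6, 11.4]
grip_width: 0.0152
```

Request:
arm_command --rows "1 0 0.3 0 0 0 0;1 0 0 0 0 0 0"

```text
time_s: 17.63
position: [0.5881, -0.1581, 0.1269]
tool_rot: [[-0.077, 0.997, -0.004], [0.997, 0.077, -0.0], [-0.0, -0.004, -1.0]]
ft_force: [-11.0, -0.3, 11.0]
grip_width: 0.0153
```

```bash
python3 -c "
from h import *
st()"
```

```text
t 17.63 p [ 0.5881 -0.1581  0.1269] yaw_y 4.44 z [-4.1e-03 -4.0e-04 -1.0e+00] F [-11.01  -0.26  11.03] T [-0.195  2.272  0.012] w 0.0153 q [-26.1  33.8  74.7  -0.1  71.7 -30.5]
```

Request:
arm_command --rows "1 0 -0.7 -0.4 0 0 0;1 0 -0.6 -0.3 0 0 0;1 0 0 0 0 0 0"

```text
time_s: 17.88
position: [0.5877, -0.1581, 0.1268]
tool_rot: [[-0.077, 0.997, -0.002], [0.997, 0.077, 0.0], [0.0, -0.002, -1.0]]
ft_force: [-6.0, -0.5, 4.4]
grip_width: 0.015
```

Request:
arm_command --rows "0.85 0 0 0 0 0 0;0.75 0 0 0 0 0 0;0.6 0 0 0 0 0 0;0.5 0 0 0 0 0 0;0.5 0 0 0 0 0 0"

```text
time_s: 18.3
position: [0.5887, -0.158, 0.127]
tool_rot: [[-0.077, 0.997, 0.001], [0.997, 0.077, 0.0], [-0.0, 0.001, -1.0]]
ft_force: [-0.5, -0.3, 0.6]
grip_width: 0.0425
```

```bash
python3 -c "
from h import *
st()"
```

```text
t 18.3 p [ 0.5887 -0.158   0.127 ] yaw_y 4.43 z [ 7.e-04  0.e+00 -1.e+00] F [-0.48 -0.3   0.63] T [-0.066  0.015 -0.058] w 0.0425 q [-26.1  33.7  74.8   0.   71.4 -30.6]
```

Free. Raise straight up and look.

Request:
arm_command --rows "0.5 0 0 -5 0 0 0;0.5 0 0 -15 0 0 0;0.5 0 0 -25 0 0 0;0.5 0 0 -30 0 0 0;0.5 0 0 -30 0 0 0"

```text
time_s: 18.72
position: [0.5883, -0.1579, 0.2334]
tool_rot: [[-0.077, 0.997, -0.0], [0.997, 0.077, 0.0], [0.0, -0.0, -1.0]]
ft_force: [0.8, -0.4, 0.2]
grip_width: 0.0425
```

Request:
arm_command --rows "0.5 -30 0 -10 0 0 0;0.5 -35 0 0 0 0 0;0.5 -35 0 0 0 0 0;0.5 0 0 0 0 0 0;0.5 0 0 0 0 0 0"

```text
time_s: 19.13
position: [0.5959, -0.2593, 0.2417]
tool_rot: [[-0.075, 0.997, -0.0], [0.997, 0.075, 0.0], [0.0, -0.0, -1.0]]
ft_force: [0.0, 1.1, 0.1]
grip_width: 0.0429
```

```bash
python3 - <<'E'
from h import *
st();w,mw=snap('wrist','w4');snap('top','top3')
a=cv2.imread('pics/top3.png')
A=cv2.resize(a[135:275,335:465],None,fx=3,fy=3,interpolation=2);B=cv2.resize(w[100:310,230:430,::-1],None,fx=2,fy=2);C=np.zeros((420,790,3),np.uint8)
C[:,:390]=A;C[:,390:]=B[:420,:400];cv2.imwrite('pics/fin.png',C)
t0=cv2.imread('pics/top0.png')[215:260,175:225];t1=a[215:260,175:225];print('blank diff',np.abs(t0.astype(float)-t1).mean())
E
```

```text
t 19.13 p [ 0.5959 -0.2593  0.2417] yaw_y 4.29 z [-1.e-04  3.e-04 -1.e+00] F [0.04 1.06 0.14] T [ 0.035 -0.033 -0.029] w 0.0429 q [-33.9  32.4  57.3   0.   90.3 -38.2]
blank diff 10.291703703703703
```

View pics/fin.png

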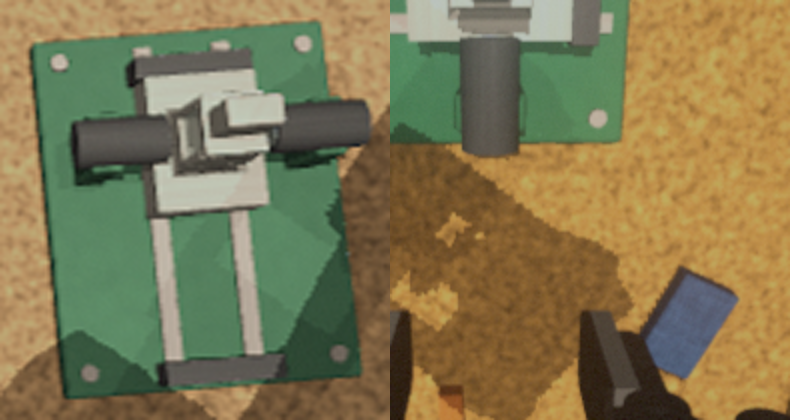

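```bash
python3 - <<'E'
from h import *
m=np.load('pics/top3.npz')
P=np.array([onz(m,335+u/3,135+v/3,.138) for u,v in[(226,100),(283,94),(285,124),(210,131) if 0 else (214,131)]])
print('tab top mean (rough)',P.mean(0))
a=cv2.imread('pics/top0.png');b=cv2.imread('pics/top3.png')
t=a[218:256,180:218];r=cv2.matchTemplate(b[205:270,165:235],t,cv2.TM_CCOEFF_NORMED);print(cv2.minMaxLoc(r),'expect (15,13)')
env.close_job()
E
```

```text
tab top mean (rough) [ 0.58530568 -0.15765483  0.138     ]
(-0.3452748656272888, 0.9996116757392883, (32, 25), (15, 13)) expect (15,13)
the job is handed in; nothing more can be done
```

The dust cell is seated in the nest, the nest is against the end stop, and the gripper is released and clear. I handed the job in at about 19 s; it gives no verdict.

- **Seating:** I gripped the cell by its tab and turned it so its panes face along the light path. It went into the pocket about 75 mm short of the light path. On the way in the rim pushed back sideways with about 4 N, so I shifted the cell about 1.8 mm along y. The floor stopped it at a tool height of 0.127 m, which is where it should be when fully home. The push there reached about 9 N on the sensor.
- **Sliding:** The nest moved against about 6 N of friction. After 76.5 mm it stalled and the force rose to 11 N, so I stopped, eased off and let go.
- **Last checks:**
  - **Nest:** The final pictures show it against the stop.
  - **Cell:** The last tool position while gripping puts it within about 2 to 3 mm of the light path point as the camera gave it. The rough final tab position agrees, at about 1 mm in x and 3 mm in y. That y figure is at the 3 mm limit but comes from a coarse pixel reading. Both carry about 2 mm of camera error, so the seating and the stop are the firmer evidence.
  - **Blank:** It matched its starting picture at the same pixel (0.9996). A raw brightness difference of 10 in the same patch disagreed; I take it to be lighting or shadow, not movement.

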